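# Fetch a specimen jar from the drawer and face its code to the scanner

## Robot

A 7-joint arm with a two-finger parallel gripper is mounted at the origin on the work surface. World frame = base frame: x ahead of the robot, y to its left, z up, the work surface at z = 0. Lengths are in m, angles in rad, forces in N, time in s.
With the tool pointing down it reaches from about 0.4 to 0.925 m from the base axis. Payload 5.6 kg.
Tool frame: the origin (TCP) lies midway between the tips of the shut fingers; the grasp point (between the pads) lies grasp_offset behind it (grasp_offset is the distance from the TCP to the grasp point, in m); z points along the fingers, x is the direction in which the jaws open and shut, and the axes are right-handed (so a half turn about z gives the same grasp; the last joint's range is limited). The gripper opens to 85 mm and grips with 20 to 120 N. Pads are 22 mm wide; open, the fingers measure 114 mm over their backs; the gripper's body (76 mm by 85 mm) begins 54 mm behind the grasp point. The pads swing forward as they close: fully open they stand 13 mm farther back than shut.
Start: joints at [-1.233, 0.468, -0.012, 1.603, 0.006, 1.071, -0.056], TCP at [0.242, 0.603, 0.231] pointing down, gripper open.
Joint ranges: [-2.53, 2.53], [-0.31, 2.02], [-1.57, 1.55], [0.28, 2.44], [-1.29, 4.43], [0.15, 1.84], [-2.92, 2.92]. Speed limits (rad/s): [2.57, 2.57, 3.14, 3.14, 3.14, 3.14, 3.14].

## Interface

Orientations are given as a unit quaternion [x, y, z, w].
In Python, from plant import state, get_image, camera_info, job_done, grasp_offset gives the robot as it stands.
- The arm moves only by the tool drive_tool, never from a script. Its argument "steps" is a list of rows, each a list of 3 entries, a list of its own where there are three numbers: the shift along the tool's x, y, z in mm, then the turn, a rotation vector about the tool's x, y, z in rad, then the closure in counts, from 0 (fully open) to 255 (shut). In form: [[[x, y, z], [wx, wy, wz], grip], ...]. A call has 1 to 8 rows; each row is the pose to reach, as a shift and turn from the pose measured when the call began, along the tool's axes at that moment; what a row does not reach only later rows make up. A row lasts 1/8 s, in which the tool goes at most 62.5 mm and 10.7 degrees, less where a joint would pass 70% of its speed; a pose out of reach is approached as far as the arm can. A call with a gripper value outside its range is refused whole. The fingers move at their own pace and stop on an object; "squeeze" is the grip in N (left out, the last holds). Time passes only in rows, so rows that repeat a pose let the fingers close. It gives the time, the measured TCP pose, the force and the opening at its end, in the units of the state.
- state(): the state, without advancing time (a new reading comes with each control period).
- get_image(name): name is "side" or "top"; returns (picture, depth): 400x640x3 uint8, red, green, blue; 400x640 float32, m along the optical axis (not along the pixel's ray), 0 where there is no reading.
- camera_info(name): a dict with "vertical_fov" (degrees; the focal length in pixels is half the picture's height over the tangent of half this angle, whatever the lens; pixels are square), "cx", "cy" (the principal point, pixels), "dist" ([k1, k2, p1, p2, k3] as OpenCV has them; the pictures are not rectified), "pose" (4x4, takes a point from camera to world coordinates). Camera axes: x right, y down, z forward; pixel columns grow to the right and rows downward; lengths in m; the calibration is good to about 2 mm. A picture is of the moment at which its call begins. camera_info takes no time and is no camera call.
- job_done(): hands the job in, once; it reports no verdict.
The state is a dict: "time_s": time; "joint_pos": joint angles; "joint_velocities": joint speeds; "joint_efforts": joint torques, N m; "position": TCP position; "ee_rot": TCP orientation; "wrist_force": force on the tool from outside, world axes, zero at the start; "moment": the same for the moment, N m; "opening": finger opening in m.
Only numpy, scipy, OpenCV 4.12 (cv2) and the standard library are available. Lean on these libraries where they do the work, as an engineer would, in place of code of your own. Each camera call takes 0.05 s, during which the arm holds its last target.

## Task

Pull the specimen drawer all the way out to its stop and leave it out. Take the jar with the yellow lid out of it and set it down gently, upright and wholly on the scanner's round pad, turned so that the code on its side squarely faces the scanner's red window. Leave the blue-lidded jar standing in the drawer, never tip a jar, and do not disturb the other things on the bench.

Things in the scene. Friction and masses are not known exactly. Their poses are not given: they have to be found in the camera images.
- drawer (a joint): the drawer of the specimen cabinet, m: 0 shut, 0.16 out at its stop; it starts shut or up to 15 mm ajar. It slides along the cabinet's -x with about 1.5 N of friction plus 6 N per m/s, and stays where it is left. Grey front 256 mm wide, 15 mm thick, its top edge 124 mm above the bench; low side walls, tops 36 mm above the bench
- cabinet: fixed white cabinet, 220 mm deep (x) by 260 mm wide (y), top 143 mm above the bench; origin at the bench below its centre; its -x side is the drawer front, roughly towards the robot. Drawer front's outer face is 110 mm from the origin when shut
- drawer_handle (a point): middle of the drawer's straight steel handle bar: 12 mm thick, 110 mm long along the cabinet's y, level, 105 mm above the bench, its axis 45 mm out from the drawer front (39 mm clear gap behind it); moves with the drawer. Its axes are the cabinet's axes
- drawer_floor (a point): point on the drawer's floor, 16 mm above the bench, midway between the two jars' places; the jars stand about 58 mm to either side of it along the cabinet's y (which jar is on which side varies). Moves with the drawer. The jar centres are about 85 mm behind the outer face of the drawer front, so with the drawer at its stop about 75 mm clear of the cabinet
- jar_yellow: the wanted jar: white upright cylinder, 56 mm across and 100 mm tall, about 0.16 kg, with a yellow lid (the top 22 mm, same width). Origin at the centre of its underside, z up. Its marked side is its own +x side: a square black-and-white code patch there, and a black stripe on the lid from the centre to the rim and down its side shows the same direction from above. It starts in the drawer, code turned away from where it must face
- jar_yellow_mark (a point): point in the middle of the code side of the yellow-lidded jar: 28 mm out from its axis along its +x, 50 mm above its underside
- jar_blue: a like jar with a blue lid (white stripe) beside it in the drawer, same size and origin; stays in the drawer
- scanner: fixed code scanner: white base plate 230 by 110 mm, 8 mm thick, carrying a dark round pad 84 mm across (top 10 mm above the bench) and a white block 100 mm wide, 90 mm tall with a black face and red window towards the pad. Origin at the bench under the pad's centre; the window lies 100 mm from there along its +x and looks back along -x, so the jar's +x must point along the scanner's +x
- pad (a point): centre of the top of the scanner's round pad, 10 mm above the bench; axes as the scanner's
- window (a point): centre of the scanner's red window, 50 mm above the bench
- jar_red: bystander: like jar with a red lid standing on the bench, 56 mm across, 100 mm tall, origin at its underside
- reagent: bystander: amber bottle, 66 mm across, 150 mm tall, origin at its underside
- dishes: bystander: stack of clear round dishes, 90 mm across, 46 mm tall, origin at its underside
- beaker: bystander: open glass beaker, 80 mm across, 100 mm tall, origin at its underside
- slide_box: bystander: flat blue and grey slide box, 90 by 100 by 35 mm, origin at its underside
- eyepiece: bystander: black microscope eyepiece standing up, 40 mm across, 62 mm tall, origin at its underside

How it is judged:
By the outcome, as a careful person would: the job done as asked, in the order asked, and still so for the second after the job is handed in, with the robot touching nothing.
It also fails if it takes over 59 s, if anything falls off the work surface, if the arm or the gripper's body presses on something with over 40 N, if the wrist force passes 120 N, or if a joint passes its speed limit or range.

## Working session

There is one attempt and no reset: what is moved stays moved. The work goes in short steps, Python scripts to look and compute and a tool call to move; the robot and the scene stay as the last step left them, time stands still between calls to the robot, and variables do not carry over. Pictures are saved under pics/ and viewed, and the job is handed in when it is done.

Besides the shell and the picture viewer there is one more tool, called by a JSON object that holds its "op" and its "data". drive_tool: Moves the arm, as the interface text tells. Its arguments: {"type":"object","properties":{"steps":{"type":"array"},"squeeze":{"type":"number"}},"required":["steps"]}

```bash
ls; mkdir -p pics; python3 - <<'E'
from plant import *
import cv2
print(state(), grasp_offset)
for n in("side","top"):
    print(n,camera_info(n))
    p,d=get_image(n); cv2.imwrite(f"pics/{n}0.png",p[:,:,::-1])
    import numpy as np; np.save(f"{n}0.npy",d)
E
```

```text
pics
{'time_s': 0.0, 'joint_pos': array([-1.23297244,  0.4683797 , -0.0115932 ,  1.60366941,  0.00604481,
        1.07137153, -0.05629095]), 'joint_velocities': array([-1.39253425e-03, -2.07425192e-03, -8.94788573e-04,  3.75151098e-04,
       -5.89798030e-04, -1.32892155e-05,  1.31064598e-03]), 'joint_efforts': array([-2.60179486e-04, -5.32378364e+01,  2.16091383e-02, -2.51298076e+01,
        1.14675271e-02,  7.83707335e-03,  2.05690492e-05]), 'position': array([0.24146398, 0.60286912, 0.23031774]), 'ee_rot': array([ 8.28167596e-01,  5.60479819e-01, -6.92640577e-04,  5.70502056e-04]), 'wrist_force': array([0.11668397, 0.12386226, 0.32832022]), 'moment': array([ 0.01328004, -0.03102638, -0.00348421]), 'opening': 0.08530965927657336} 0.0187
side {'vertical_fov': 57.275084548841185, 'cx': 320.12387437557567, 'cy': 205.62119449187568, 'dist': array([-0.05408122,  0.        ,  0.        ,  0.        ,  0.        ]), 'pose': array([[-1.66466800e-02, -9.51847994e-01,  3.06118088e-01,
         2.53294469e-01],
       [-9.99851717e-01,  1.71969676e-02, -8.99366728e-04,
         4.34234785e-02],
       [-4.40824242e-03, -3.06087667e-01, -9.51993124e-01,
         9.83205244e-01],
       [ 0.00000000e+00,  0.00000000e+00,  0.00000000e+00,
         1.00000000e+00]])}
top {'vertical_fov': 43.53662258771557, 'cx': 319.6843090098105, 'cy': 202.5073355490249, 'dist': array([-0.03223244,  0.        ,  0.        ,  0.        ,  0.        ]), 'pose': array([[ 0.01723367, -0.99756641,  0.06755934,  0.43358644],
       [-0.99970235, -0.01835875, -0.01606787,  0.05441461],
       [ 0.01726907, -0.06726232, -0.99758587,  1.68554539],
       [ 0.        ,  0.        ,  0.        ,  1.        ]])}
```

View pics/side0.png

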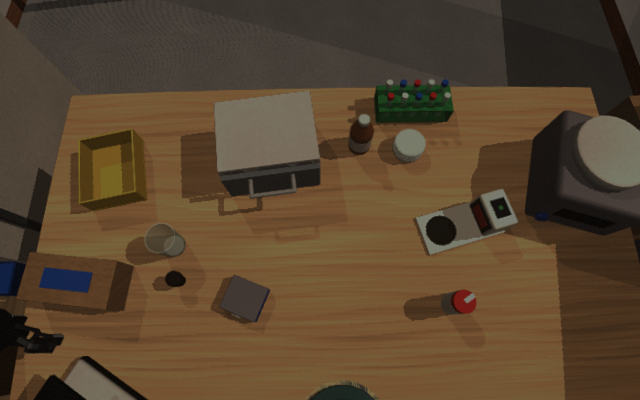

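View pics/top0.png

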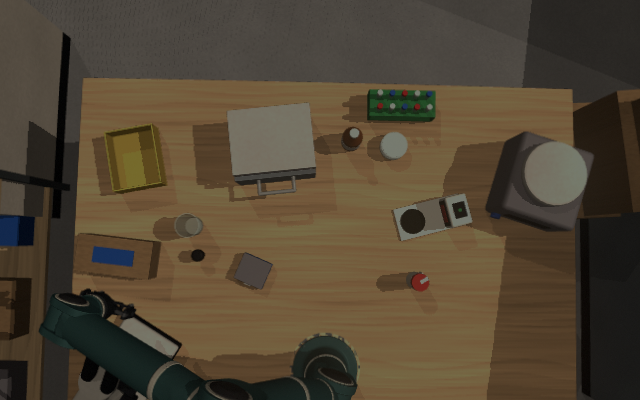

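Both views show the cabinet upper left-centre with the handle at about (276,187) in top, the scanner on the right with its pad at about (412,221) and window on the block's left face near (445,213), the red jar, bottle, dishes, beaker, eyepiece and slide box.

```bash
cat > h.py <<'E'
import numpy as np, cv2
from plant import *
def K(n):
    c=camera_info(n); f=200/np.tan(np.radians(c['vertical_fov'])/2)
    return np.array([[f,0,c['cx']],[0,f,c['cy']],[0,0,1]]),c['dist'],c['pose']
def pz(n,u,v,z):
    k,d,P=K(n); r=cv2.undistortPoints(np.array([[[u,v]]],float),k,d)[0,0]
    w=P[:3,:3]@np.array([r[0],r[1],1]); return P[:3,3]+w*(z-P[2,3])/w[2]
def proj(n,p):
    k,d,P=K(n); T=np.linalg.inv(P)
    return cv2.projectPoints(np.atleast_2d(np.array(p,float)),cv2.Rodrigues(T[:3,:3])[0],T[:3,3],k,d)[0][:,0]
def snap(n,tag):
    p,d=get_image(n); cv2.imwrite(f"pics/{n}{tag}.png",p[:,:,::-1]); np.save(f"{n}{tag}.npy",d)
def crop(n,tag,u0,v0,w,h,s,g=1.8):
    p=cv2.imread(f"pics/{n}{tag}.png")[v0:v0+h,u0:u0+w]
    p=cv2.resize(p,None,fx=s,fy=s,interpolation=cv2.INTER_CUBIC)
    p=np.clip(p*g,0,255).astype('uint8')
    for i in range(0,w,10):
        cv2.putText(p,str(u0+i),(i*s,8),0,.3,(0,255,255),1) if i%20==0 else 0
        cv2.line(p,(i*s,10),(i*s,15),(0,255,255),1)
    for i in range(0,h,10):
        cv2.putText(p,str(v0+i),(0,i*s+3),0,.3,(0,255,255),1)
    cv2.imwrite(f"pics/{n}{tag}_c{u0}_{v0}.png",p)
E
python3 - <<'E'
from h import *
crop('top','0',220,95,110,110,5)
crop('side','0',205,85,130,115,5)
crop('top','0',385,185,100,60,7)
crop('side','0',410,185,110,75,6)
E
```

```text
(no output)
```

View pics/top0_c220_95.png

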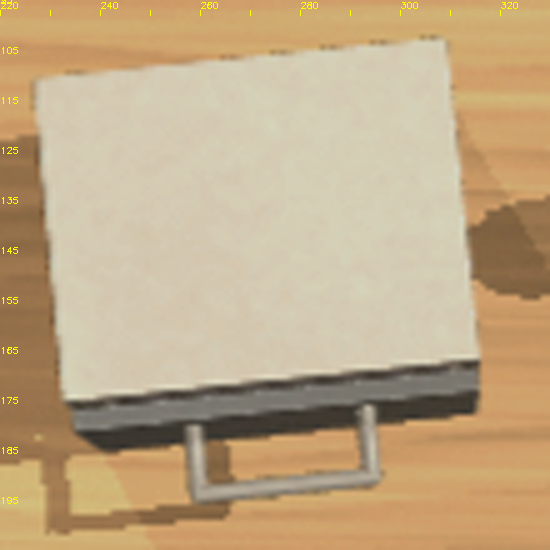

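View pics/side0_c205_85.png

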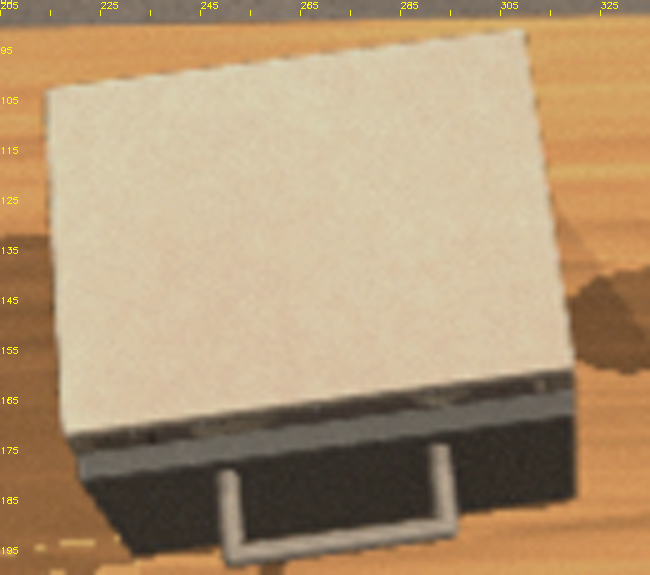

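View pics/top0_c385_185.png

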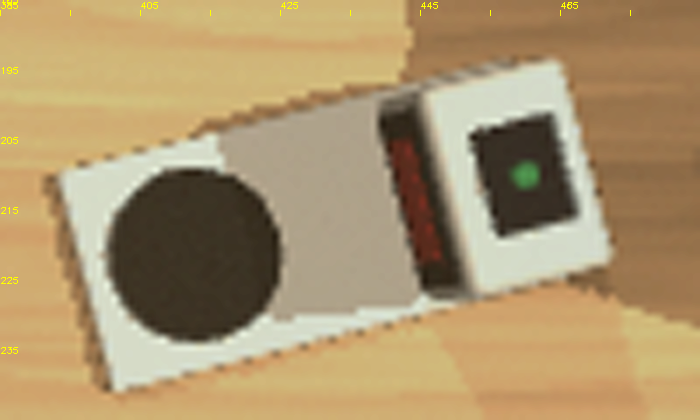

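View pics/side0_c410_185.png

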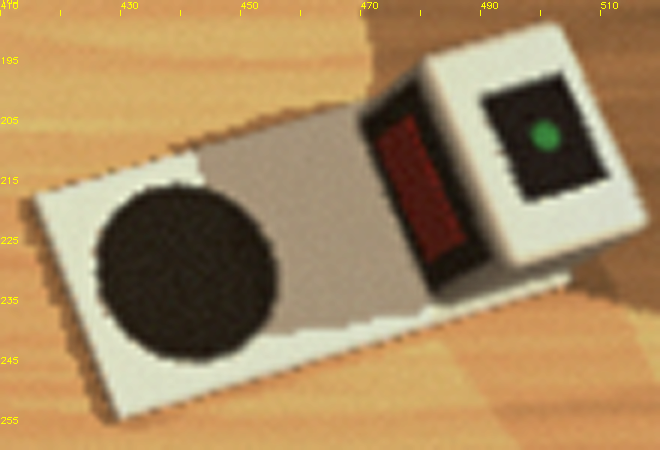

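Crops: cabinet top corners at about (227,111), (309,103), (233,175) and (316,167) in top. Handle bar runs (260,194)–(294,191), pad centre is (412.7,221.4), and the black stripes on the jars cannot be seen yet.

```bash
python3 - <<'E'
from h import *
np.set_printoptions(precision=4,suppress=True)
def P(n,c,u0,v0,s,z): return pz(n,u0+(c[0]+.5)/s-.5,v0+(c[1]+.5)/s-.5,z)[:2]
R={}
for n,a,cs,hs in(('top',(220,95,5),[(36,80),(445,38),(64,402),(480,361)],[(200,494),(372,480)]),('side',(205,85,5),[(47,92),(525,33),(66,437),(573,370)],[(234,555),(456,528)])):
    q=[P(n,c,*a,.143) for c in cs]; BL,BR,FL,FR=q
    c=np.mean(q,0); x=(BL+BR-FL-FR); y=(BL+FL-BR-FR)
    print(n,'cab',c,'yawx',np.arctan2(x[1],x[0]),'yawy',np.arctan2(-y[0],y[1]),'sizes',np.linalg.norm(x)/2,np.linalg.norm(y)/2)
    h=[P(n,c,*a,.108) for c in hs]; hm=np.mean(h,0);d=h[0]-h[1]
    yw=np.arctan2(-y[0],y[1]); e=np.array([np.cos(yw),np.sin(yw)])
    print(' handle',hm,np.linalg.norm(d),np.arctan2(-d[0],d[1]),'rel',(hm-c)@e,(hm-c)@[-e[1],e[0]])
for n,a,p,ls,bs in(('top',(385,185,7),(194,254.5),[(60,174),(112,391)],[(423,98),(557,62),(610,262),(475,295)]),('side',(410,185,6),(186.5,272.5),[(36,197),(118,420)],[(425,62),(557,24),(648,219),(512,265)])):
    pc=P(n,p,*a,.010); l=[P(n,c,*a,.008) for c in ls]; b=[P(n,c,*a,.09) for c in bs]
    d=l[0]-l[1]; x=b[1]+b[2]-b[0]-b[3]; y=b[0]+b[1]-b[2]-b[3]
    print(n,'pad',pc,'yaw plate',np.arctan2(-d[0],d[1]),np.linalg.norm(d),'block',np.arctan2(x[1],x[0]),np.arctan2(-y[0],y[1]),np.linalg.norm(x)/2,np.linalg.norm(y)/2, 'padtoblock',np.arctan2(*(np.mean(b,0)-pc)[::-1]))
def Q(n,u,v,z): return pz(n,u,v,z)
print('red',Q('top',420,282,.1),'slide',Q('top',253,271,.035),'beaker',Q('top',190,224,.1),'eyep',Q('top',197,255,.06),'bottle',Q('top',354,133,.15),'dishes',Q('top',394,145,.046))
E
```

```text
top cab [0.735  0.1849] yawx 0.12066289413901683 yawy 0.12145152525139798 sizes 0.20421874912377908 0.25775074417343236
 handle [0.5712 0.165 ] 0.10886912109282387 0.10026583086094945 rel -0.1649682825929871 0.00010244729282054416
side cab [0.7323 0.1818] yawx 0.11904186162097145 yawy 0.12095102077193123 sizes 0.20199038640214356 0.257046752821543
 handle [0.5708 0.1602] 0.1135106209475343 0.11013503034663112 rel -0.16289556198539007 -0.0019398509090169831
top pad [ 0.4908 -0.2848] yaw plate -1.3266702671896422 0.1068135376512733 block -1.3050447919939159 -1.3101462132072748 0.06464449024618314 0.09400300951834623 padtoblock -1.3163496353380266
side pad [ 0.49   -0.2872] yaw plate -1.3161900408064733 0.10811930728796099 block -1.2930603707520227 -1.3079475593673944 0.06481590533295396 0.09351066770151968 padtoblock -1.3079092919755488
red [ 0.2953 -0.2922  0.1   ] slide [0.3169 0.242  0.035 ] beaker [0.4654 0.4371 0.1   ] eyep [0.3668 0.4209 0.06  ] bottle [ 0.7561 -0.0733  0.15  ] dishes [ 0.7405 -0.2154  0.046 ]
```

```bash
cat >> h.py <<'E'
from scipy.spatial.transform import Rotation as Rt
def to(x,y,z,yaw):
    s=state(); R0=Rt.from_quat(s['ee_rot']); p=np.array(s['position'])
    c,sn=np.cos(yaw),np.sin(yaw); R1=Rt.from_matrix(np.array([[c,sn,0],[sn,-c,0],[0,0,-1.]]))
    print('t',s['time_s'],'pos',p.round(4),'yaw',round(float(np.arctan2(*R0.as_matrix()[[1,0],0])),4),'F',np.round(s['wrist_force'],1),'open',round(float(s['opening']),4),'j7',s['joint_pos'][6].round(3))
    print('shift mm',(R0.inv().apply(np.array([x,y,z])-p)*1000).round(1),'turn',(R0.inv()*R1).as_rotvec().round(4))
E
python3 -c "
from h import *
to(.571,.162,.2,.118)"
```

```text
t 0.1 pos [0.2415 0.6029 0.2304] yaw 1.1899 F [ 0.2 -0.1 -1.1] open 0.0855 j7 -0.056
shift mm [-286.8  469.8   31. ] turn [1.0000e-03 1.3000e-03 1.0719e+00]
```

{"op": "drive_tool", "data": {"steps": [[[-30, 50, 0], [0, 0, 0.13], 60], [[-70, 115, 0], [0, 0, 0.28], 100], [[-110, 180, 0], [0, 0, 0.44], 135], [[-150, 245, 0], [0, 0, 0.6], 135], [[-190, 310, 0], [0, 0, 0.75], 135], [[-225, 370, 0], [0, 0, 0.9], 135], [[-260, 425, 20], [0, 0, 1.0], 135], [[-286.8, 469.8, 31], [0.001, 0.001, 1.072], 135]]}}

```text
time_s: 1.1
position: [0.5381, 0.2056, 0.2099]
ee_rot: [0.998, 0.058, 0.0, -0.0]
wrist_force: [1.3, 1.2, -0.1]
opening: 0.0402
```

```bash
python3 -c "
from h import *
to(.571,.162,.088,.118)"
```

```text
t 1.1 pos [0.5381 0.2056 0.2099] yaw 0.1157 F [ 1.3  1.2 -0.1] open 0.0402 j7 -0.166
shift mm [ 27.7  47.2 121.9] turn [-0.0002 -0.0002 -0.0023]
```

{"op": "drive_tool", "data": {"steps": [[[27.7, 47.2, 10], [0, 0, 0], 135], [[27.7, 47.2, 10], [0, 0, 0], 135], [[27.7, 47.2, 40], [0, 0, 0], 135], [[27.7, 47.2, 50], [0, 0, 0], 135], [[27.7, 47.2, 50], [0, 0, 0], 135]]}}

```text
time_s: 1.72
position: [0.5702, 0.1626, 0.1593]
ee_rot: [0.998, 0.058, -0.001, 0.0]
wrist_force: [-0.6, -0.1, 1.3]
opening: 0.0399
```

```bash
python3 -c "
from h import *
to(.571,.162,.088,.118)
snap('side','1');crop('side','1',205,85,130,115,5)
print(proj('side',[state()['position'],[.571,.162,.105]]))"
```

```text
t 1.725 pos [0.5702 0.1626 0.1593] yaw 0.1169 F [-0.6 -0.1  1.3] open 0.0399 j7 -0.04
shift mm [ 0.9  0.7 71.3] turn [ 0.0001  0.0017 -0.0011]
[[269.92419416 185.53310511]
 [273.08124525 193.24637768]]
```

View pics/side1_c205_85.png

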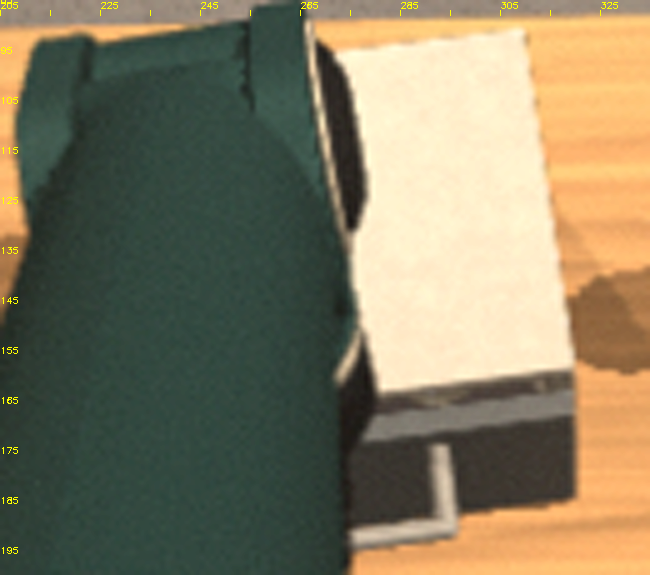

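The arm hides the gripper here; the bar's right end is still at about (295,190), so the drawer has not been touched. I descend slowly and watch the force.

{"op": "drive_tool", "data": {"steps": [[[1, 0.7, 20], [0, 0, 0], 135], [[1, 0.7, 40], [0, 0, 0], 135], [[1, 0.7, 55], [0, 0, 0], 135], [[1, 0.7, 65], [0, 0, 0], 135], [[1, 0.7, 71.3], [0, 0, 0], 135], [[1, 0.7, 71.3], [0, 0, 0], 135]]}}

```text
time_s: 2.52
position: [0.5719, 0.1619, 0.0885]
ee_rot: [0.998, 0.058, -0.0, -0.0]
wrist_force: [1.2, 0.8, 0.4]
opening: 0.0401
```

{"op": "drive_tool", "data": {"steps": [[[0, 0, 0], [0, 0, 0], 180], [[0, 0, 0], [0, 0, 0], 230], [[0, 0, 0], [0, 0, 0], 240], [[0, 0, 0], [0, 0, 0], 240], [[0, 0, 0], [0, 0, 0], 240]], "squeeze": 40}}

```text
time_s: 3.15
position: [0.5724, 0.162, 0.0891]
ee_rot: [0.998, 0.058, 0.0, -0.0]
wrist_force: [-0.3, 0.1, 5.3]
opening: 0.0105
```

```bash
python3 -c "
from h import *
to(.571-.158*.993,.162-.158*.119,.088,.118)"
```

```text
t 3.15 pos [0.5724 0.162  0.0891] yaw 0.1166 F [-0.3  0.1  5.3] open 0.0105 j7 -0.0
shift mm [-159.4    0.3    1. ] turn [-0.0003 -0.0006 -0.0014]
```

{"op": "drive_tool", "data": {"steps": [[[-12, 0, 0.5], [0, 0, 0], 240], [[-32, 0, 0.5], [0, 0, 0], 240], [[-54, 0, 0.5], [0, 0, 0], 240], [[-76, 0, 0.5], [0, 0, 0], 240], [[-98, 0, 0.5], [0, 0, 0], 240], [[-118, 0, 0.5], [0, 0, 0], 240], [[-132, 0, 0.5], [0, 0, 0], 240], [[-142, 0, 0.5], [0, 0, 0], 240]]}}

```text
time_s: 4.15
position: [0.4309, 0.1447, 0.089]
ee_rot: [0.998, 0.058, 0.001, -0.0]
wrist_force: [2.3, -2.7, 6.3]
opening: 0.011
```

{"op": "drive_tool", "data": {"steps": [[[-5, 0, 0], [0, 0, 0], 240], [[-8, 0, 0], [0, 0, 0], 240], [[-10, 0, 0], [0, 0, 0], 240], [[-11, 0, 0], [0, 0, 0], 240]]}}

```text
time_s: 4.65
position: [0.4202, 0.1433, 0.0891]
ee_rot: [0.998, 0.058, 0.001, -0.0]
wrist_force: [1.9, -1.2, 3.1]
opening: 0.0103
```

{"op": "drive_tool", "data": {"steps": [[[-2, 0, 0], [0, 0, 0], 240], [[-3.5, 0, 0], [0, 0, 0], 240], [[-4.5, 0, 0], [0, 0, 0], 240], [[-4.5, 0, 0], [0, 0, 0], 240]]}}

```text
time_s: 5.15
position: [0.4164, 0.1428, 0.0891]
ee_rot: [0.998, 0.058, 0.002, -0.0]
wrist_force: [5.5, -0.7, 0.6]
opening: 0.0103
```

{"op": "drive_tool", "data": {"steps": [[[-2, 0, 0], [0, 0, 0], 240], [[-3, 0, 0], [0, 0, 0], 240], [[-3, 0, 0], [0, 0, 0], 240]]}}

```text
time_s: 5.52
position: [0.4164, 0.1428, 0.0892]
ee_rot: [0.998, 0.058, 0.005, -0.0]
wrist_force: [11.5, -0.7, -10.0]
opening: 0.0103
```

Advance has halted at x=0.4164 with the force rising: that is the stop. Relaxing, opening to 40 mm and lifting straight up.

{"op": "drive_tool", "data": {"steps": [[[0, 0, 0], [0, 0, 0], 190], [[0, 0, 0], [0, 0, 0], 140], [[0, 0, 0], [0, 0, 0], 135], [[0, 0, 0], [0, 0, 0], 135], [[0, 0, -25], [0, 0, 0], 135], [[0, 0, -60], [0, 0, 0], 135], [[0, 0, -110], [0, 0, 0], 135], [[0, 0, -150], [0, 0, 0], 100]]}}

```text
time_s: 6.52
position: [0.4148, 0.1427, 0.241]
ee_rot: [0.998, 0.058, 0.005, -0.001]
wrist_force: [1.2, 0.5, -0.0]
opening: 0.0519
```

```bash
python3 -c "
from h import *
to(.40,-.05,.26,0)
snap('top','2');snap('side','2')
crop('side','2',195,85,150,130,5);crop('top','2',215,95,130,120,5)"
```

```text
t 6.525 pos [0.4148 0.1427 0.241 ] yaw 0.1156 F [ 1.2  0.5 -0. ] open 0.0519 j7 -0.252
shift mm [-36.7 189.7 -19.5] turn [-0.0011 -0.0107  0.1156]
```

View pics/side2_c195_85.png

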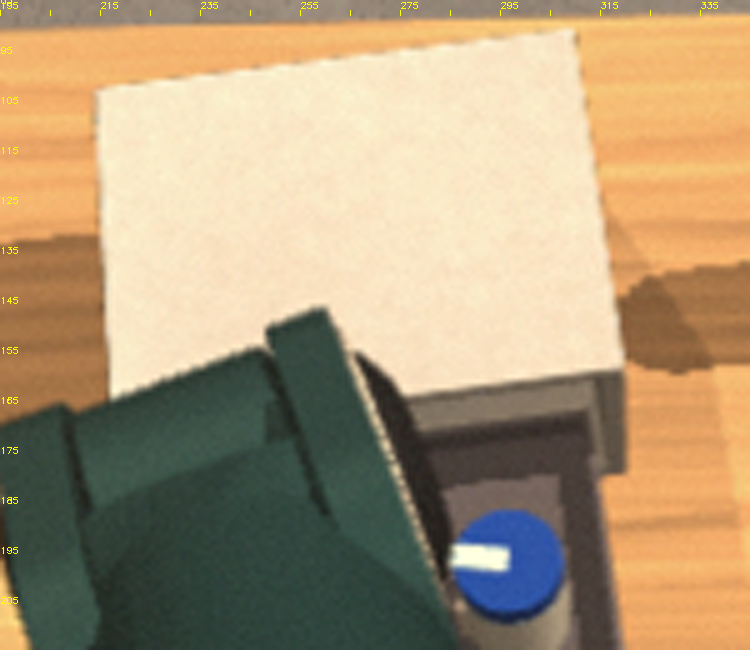

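View pics/top2_c215_95.png

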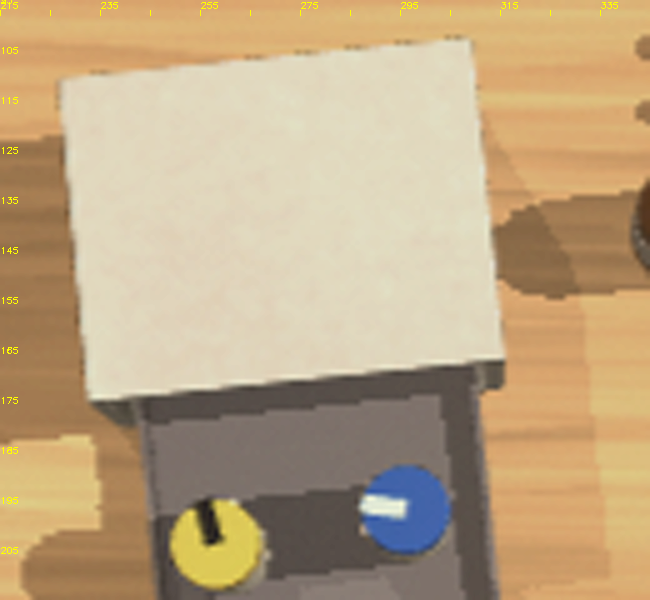

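Yellow jar is on the left, top px (258,203.5), stripe pointing up and slightly left (toward the cabinet). Blue is on the right at about (296,196.5), and the drawer is far out.

```bash
python3 -c "
from h import *
crop('top','2',240,185,75,60,10,1.8)
p=cv2.imread('pics/top2.png'); hsv=cv2.cvtColor(p,cv2.COLOR_BGR2HSV)
print(hsv[206,260],hsv[197,256], hsv[193,297])"
```

```text
[ 26 153 122] [17 69 26] [110 156  93]
```

View pics/top2_c240_185.png

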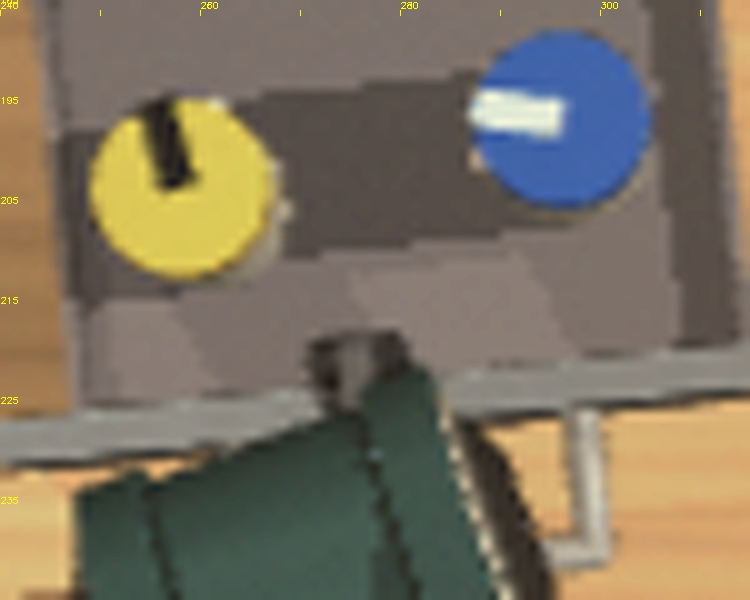

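```bash
python3 -c "
from h import *
f=lambda c: pz('top',240+(c[0]+.5)/10-.5,185+(c[1]+.5)/10-.5,.116)
a=f((182.5,187.5)); print('yellow',a, 'blue',f((562,120)))
for p,q in(((161,188),(143,115)),((198,180),(178,103)),((179,186),(157,103))):
  d=f(q)-f(p); print(np.arctan2(d[1],d[0]))
print('diam', np.linalg.norm(f((91,187))-f((274,187))))
# front edge top z .124 near px and handle
h=(pz('top',240+59,185+55,.108)); print('handle right end approx',h)
to(a[0],a[1],.24,0)
"
```

```text
yellow [0.53381808 0.22315183 0.116     ] blue [0.5572519 0.1046478 0.116    ]
0.2664552875298295
0.2782748768262196
0.2834737274617349
diam 0.05733088578905703
handle right end approx [0.42124743 0.09192066 0.108     ]
t 6.625 pos [0.4171 0.1437 0.2432] yaw 0.1157 F [ 0.4 -0.1 -1.2] open 0.052 j7 -0.251
shift mm [125.  -65.4   5.6] turn [-0.0049 -0.0172  0.1157]
```

```bash
python3 -c "
from h import *
to(.533,.222,.22,1.69)"
```

```text
t 6.625 pos [0.4171 0.1437 0.2432] yaw 0.1157 F [ 0.4 -0.1 -1.2] open 0.052 j7 -0.251
shift mm [123.7 -64.3  25.6] turn [ 0.0107 -0.0168 -1.5742]
```

{"op": "drive_tool", "data": {"steps": [[[20, -10, 0], [0, 0, -0.18], 50], [[45, -22, 5], [0, 0, -0.36], 0], [[70, -34, 10], [0, 0, -0.54], 0], [[95, -47, 15], [0, 0, -0.72], 0], [[115, -58, 20], [0, 0, -0.9], 0], [[123.7, -64, 25], [0, 0, -1.08], 0], [[123.7, -64.3, 25], [0, 0, -1.26], 0], [[123.7, -64.3, 25], [0, 0, -1.44], 0]]}}

```text
time_s: 7.62
position: [0.5322, 0.2218, 0.219]
ee_rot: [0.71, 0.704, 0.007, 0.003]
wrist_force: [-0.3, -0.5, 0.0]
opening: 0.0856
```

```bash
python3 -c "
from h import *
to(.533,.222,.2,1.69)"
```

```text
t 7.625 pos [0.5322 0.2218 0.219 ] yaw 1.5619 F [-0.3 -0.5  0. ] open 0.0856 j7 1.176
shift mm [ 0.1  0.5 19. ] turn [ 0.0147 -0.004  -0.1281]
```

{"op": "drive_tool", "data": {"steps": [[[0, 0.6, 10], [0.007, -0.002, -0.1], 0], [[0, 0.6, 19], [0.0147, -0.004, -0.128], 0], [[0, 0.6, 19], [0.0147, -0.004, -0.128], 0]]}}

```text
time_s: 8.0
position: [0.5323, 0.2215, 0.1985]
ee_rot: [0.664, 0.747, -0.001, -0.001]
wrist_force: [0.4, -0.7, 0.9]
opening: 0.0857
```

```bash
python3 -c "
from h import *
to(.533,.222,.064,1.69)
snap('side','3');snap('top','3')
crop('side','3',190,120,160,120,5)"
```

```text
t 8.0 pos [0.5323 0.2215 0.1985] yaw 1.6884 F [ 0.4 -0.7  0.9] open 0.0857 j7 1.301
shift mm [  0.6   1.1 134.5] turn [-0.0027  0.001  -0.0016]
```

View pics/side3_c190_120.png

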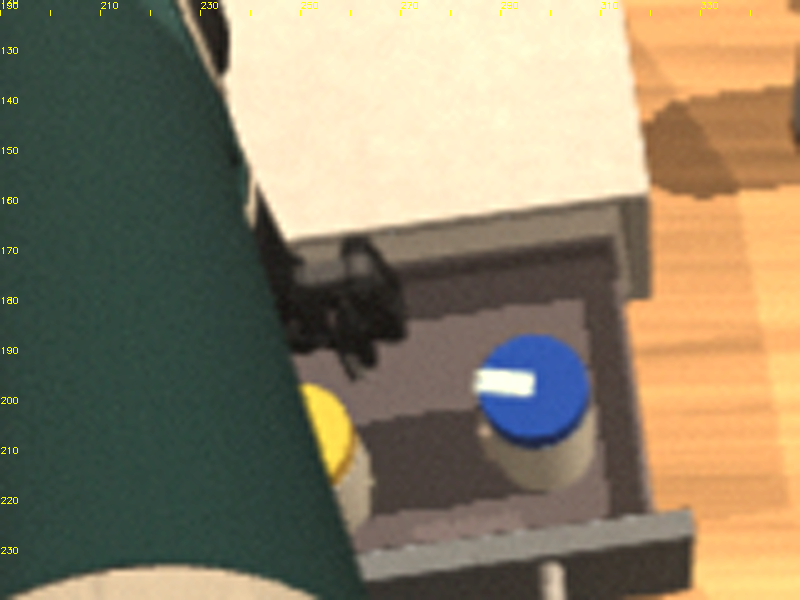

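View pics/top3.png

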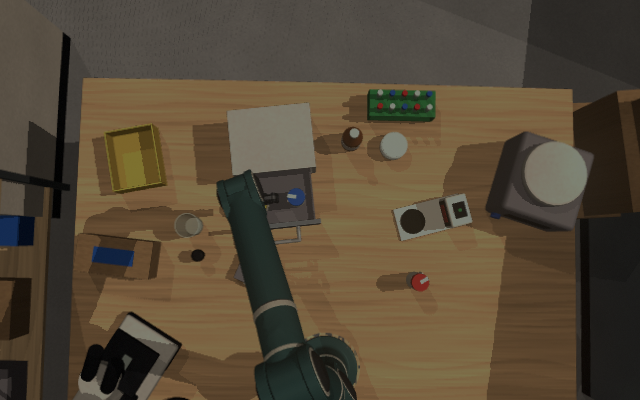

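Side view: blue lid centre is at about (296,197), the right edge of the yellow lid at x≈260.5 (row ~206), and the right finger is beyond it.

```bash
python3 -c "
from h import *
print('blue side',pz('side',190+532.5/5-.5,120+388/5-.5,.116))
t=np.linspace(0,6.283,200)
for c in ((.533,.222),(.5338,.2232),(.533,.219)):
  q=proj('side',np.c_[c[0]+.028*np.cos(t),c[1]+.028*np.sin(t),0*t+.116]); i=q[:,0].argmax(); print(c,q[i],q[:,1].min())
"
```

```text
blue side [0.55568095 0.10270837 0.116     ]
(0.533, 0.222) [259.36152756 206.08910631] 195.93193757324153
(0.5338, 0.2232) [258.89247236 205.79174203] 195.64043172618327
(0.533, 0.219) [260.56199082 206.06842677] 195.91080058866368
```

{"op": "drive_tool", "data": {"steps": [[[-0.4, 1, 35], [0, 0, 0], 0], [[-0.4, 1, 65], [0, 0, 0], 0], [[-0.4, 1, 90], [0, 0, 0], 0], [[-0.4, 1, 108], [0, 0, 0], 0], [[-0.4, 1, 122], [0, 0, 0], 0], [[-0.4, 1, 130], [0, 0, 0], 0], [[-0.4, 1, 134], [0, 0, 0], 0], [[-0.4, 1, 134], [0, 0, 0], 0]]}}

```text
time_s: 9.1
position: [0.5342, 0.2215, 0.0659]
ee_rot: [0.664, 0.748, -0.0, 0.0]
wrist_force: [-0.9, 0.1, -0.1]
opening: 0.0851
```

{"op": "drive_tool", "data": {"steps": [[[0, 0, 0], [0, 0, 0], 30], [[0, 0, 0], [0, 0, 0], 50], [[0, 0, 0], [0, 0, 0], 70], [[0, 0, 0], [0, 0, 0], 90], [[0, 0, 0], [0, 0, 0], 110], [[0, 0, 0], [0, 0, 0], 120], [[0, 0, 0], [0, 0, 0], 120]], "squeeze": 30}}

```text
time_s: 9.98
position: [0.5344, 0.2219, 0.0662]
ee_rot: [0.664, 0.748, 0.0, 0.0]
wrist_force: [-0.0, 0.6, 4.5]
opening: 0.0557
```

{"op": "drive_tool", "data": {"steps": [[[0, 0, -5], [0, 0, 0], 120], [[0, 0, -15], [0, 0, 0], 120], [[0, 0, -30], [0, 0, 0], 120], [[0, 0, -55], [0, 0, 0], 120], [[0, 0, -85], [0, 0, 0], 120], [[0, 0, -115], [0, 0, 0], 120], [[0, 0, -140], [0, 0, 0], 120], [[0, 0, -150], [0, 0, 0], 120]]}}

```text
time_s: 10.98
position: [0.5351, 0.222, 0.2186]
ee_rot: [0.664, 0.747, 0.002, 0.001]
wrist_force: [-0.4, -0.5, -2.9]
opening: 0.0555
```

```bash
python3 -c "
from h import *
to(.49,-.286,.2,.103)
snap('top','4');crop('top','4',200,110,140,110,5)"
```

```text
t 10.975 pos [0.5351 0.222  0.2186] yaw 1.6885 F [-0.4 -0.5 -2.9] open 0.0555 j7 1.3
shift mm [-499.2 -104.5   17.5] turn [ 0.0016 -0.0041  1.5855]
```

View pics/top4_c200_110.png

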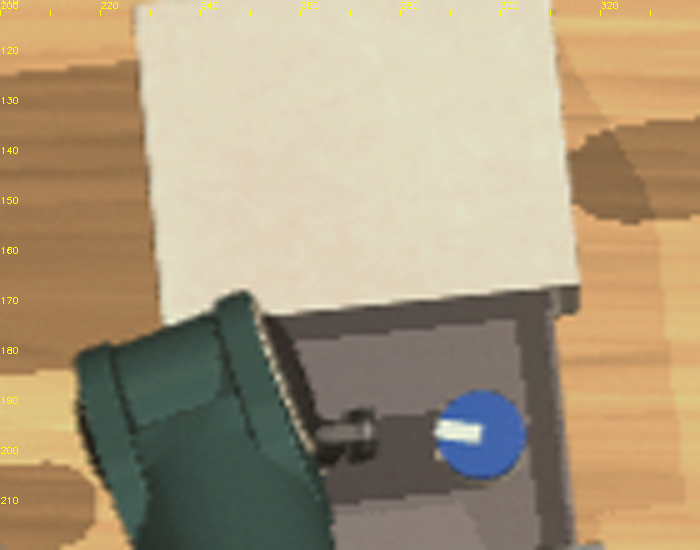

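Blue jar is still at (296,196.5) and the drawer is still out; the opening of 55.5 mm and the weight show the jar is held. Carrying it across to the pad.

{"op": "drive_tool", "data": {"steps": [[[-15, -3, -5], [0, 0, 0.05], 120], [[-45, -9, -5], [0, 0, 0.15], 120], [[-90, -19, -5], [0, 0, 0.29], 120], [[-135, -28, -5], [0, 0, 0.43], 120], [[-180, -38, -5], [0, 0, 0.57], 120], [[-225, -47, -5], [0, 0, 0.72], 120], [[-270, -57, 0], [0, 0, 0.86], 120], [[-310, -65, 0], [0, 0, 1.0], 120]]}}

```text
time_s: 12.02
position: [0.5052, -0.0961, 0.2173]
ee_rot: [0.943, 0.334, 0.001, -0.001]
wrist_force: [0.3, -0.0, -2.7]
opening: 0.0555
```

```bash
python3 -c "
from h import *
to(.49,-.286,.2,.103)"
```

```text
t 12.025 pos [ 0.5052 -0.0961  0.2173] yaw 0.6801 F [ 0.3 -0.  -2.7] open 0.0555 j7 0.956
shift mm [-131.2  138.1   16.9] turn [-0.0013 -0.0021  0.5771]
```

{"op": "drive_tool", "data": {"steps": [[[-28, 30, 0], [0, 0, 0.13], 120], [[-57, 60, 4], [0, 0, 0.26], 120], [[-84, 88, 8], [0, 0, 0.39], 120], [[-108, 113, 12], [0, 0, 0.49], 120], [[-124, 130, 16], [0, 0, 0.55], 120], [[-131.2, 138.1, 16.9], [-0.001, -0.002, 0.577], 120], [[-131.2, 138.1, 16.9], [-0.001, -0.002, 0.577], 120]]}}

```text
time_s: 12.9
position: [0.4899, -0.2859, 0.1996]
ee_rot: [0.999, 0.051, -0.0, -0.0]
wrist_force: [-0.3, 0.9, -1.9]
opening: 0.0553
```

```bash
python3 -c "
from h import *
to(.49,-.286,.15,.103)
snap('top','5');snap('side','5')
crop('side','5',400,160,130,100,6);crop('top','5',370,165,120,90,6)"
```

```text
t 12.9 pos [ 0.4899 -0.2859  0.1996] yaw 0.103 F [-0.3  0.9 -1.9] open 0.0553 j7 0.848
shift mm [ 0.2  0.2 49.6] turn [-0.0007  0.0008 -0.    ]
```

View pics/side5_c400_160.png

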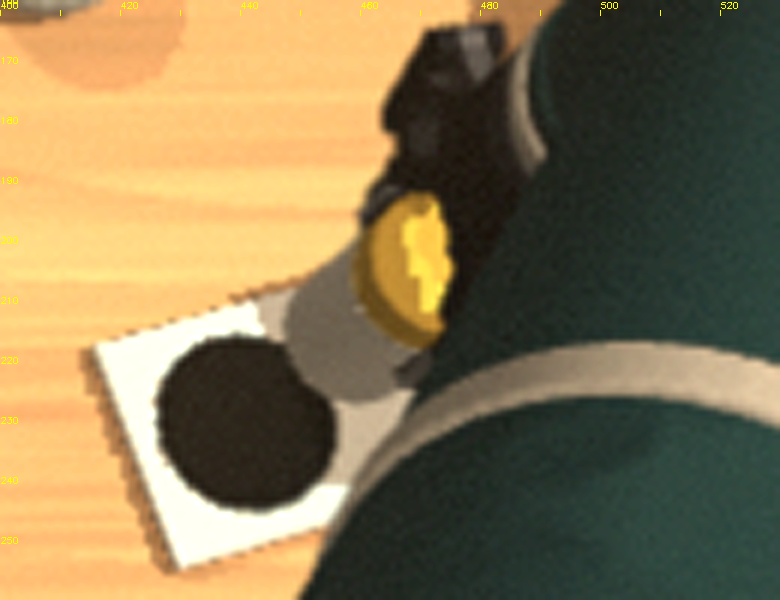

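View pics/top5_c370_165.png

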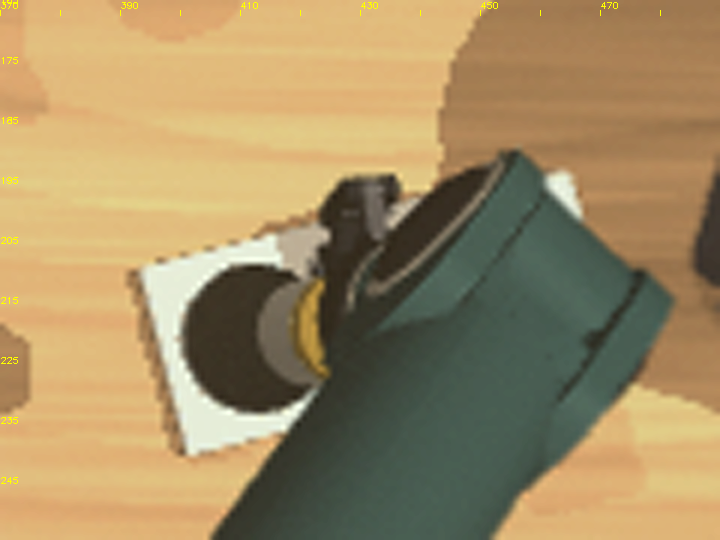

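Jar is held over the scanner, partly hidden by the arm; its underside arc is near side px (459,226) and its lid's left edge at about (459,203). I check this against the projections.

```bash
python3 -c "
from h import *
t=np.linspace(0,6.283,200); x,y=state()['position'][:2]
for n in ('side','top'):
  im=cv2.imread(f'pics/{n}5.png')
  for z in (.1496,.2276,.2496,):
    q=proj(n,np.c_[x+.028*np.cos(t),y+.028*np.sin(t),0*t+z])
    print(n,z,q.min(0),q.max(0))
"
```

```text
side 0.1496 [445.91208122 204.44025382] [469.21992701 226.99233162]
side 0.2276 [457.36161447 193.51265867] [482.77500734 217.93139001]
side 0.2496 [460.97702141 190.06196933] [487.05376695 215.06175497]
top 0.1496 [412.3314856  210.57974071] [430.38706694 228.74735639]
top 0.2276 [417.70612564 209.21679343] [436.70896025 228.34511283]
top 0.2496 [419.32655091 208.80587938] [438.61469508 228.22377837]
```

It matches upright to within 1 px. Lowering.

{"op": "drive_tool", "data": {"steps": [[[0.5, 0, 30], [0, 0, 0], 120], [[0.5, 0, 60], [0, 0, 0], 120], [[0.5, 0, 85], [0, 0, 0], 120], [[0.5, 0, 105], [0, 0, 0], 120], [[0.5, 0, 118], [0, 0, 0], 120], [[0.5, 0, 127], [0, 0, 0], 120], [[0.5, 0, 132], [0, 0, 0], 120], [[0.5, 0, 134], [0, 0, 0], 120]]}}

```text
time_s: 14.0
position: [0.4911, -0.2845, 0.0659]
ee_rot: [0.999, 0.053, 0.0, -0.001]
wrist_force: [0.1, 0.3, -1.8]
opening: 0.0554
```

```bash
python3 -c "
from h import *
to(.49,-.286,.0602,.103)"
```

```text
t 14.0 pos [ 0.4911 -0.2845  0.0659] yaw 0.1052 F [ 0.1  0.3 -1.8] open 0.0554 j7 0.972
shift mm [-1.3  1.3  5.7] turn [-0.0011 -0.0004  0.0022]
```

{"op": "drive_tool", "data": {"steps": [[[-0.8, 1, 1.5], [-0.001, 0, 0.002], 120], [[-0.8, 1, 3], [-0.001, 0, 0.002], 120], [[-0.8, 1, 3.8], [-0.001, 0, 0.002], 120], [[-0.8, 1, 4.6], [-0.001, 0, 0.002], 120]]}}

```text
time_s: 14.5
position: [0.4905, -0.2856, 0.0614]
ee_rot: [0.999, 0.052, 0.0, -0.0]
wrist_force: [0.3, -1.5, -1.9]
opening: 0.0555
```

{"op": "drive_tool", "data": {"steps": [[[0, 0, 0.5], [0, 0, 0], 120], [[0, 0, 0.9], [0, 0, 0], 120], [[0, 0, 0.9], [0, 0, 0], 120]]}}

```text
time_s: 14.88
position: [0.4905, -0.2856, 0.0605]
ee_rot: [0.999, 0.052, 0.0, -0.0]
wrist_force: [-0.2, -0.2, -2.2]
opening: 0.0555
```

{"op": "drive_tool", "data": {"steps": [[[0, 0, 0.4], [0, 0, 0], 120], [[0, 0, 0.8], [0, 0, 0], 120], [[0, 0, 0.8], [0, 0, 0], 120]]}}

```text
time_s: 15.25
position: [0.4906, -0.2857, 0.0602]
ee_rot: [0.999, 0.052, 0.0, -0.0]
wrist_force: [-1.6, 0.9, 5.2]
opening: 0.0553
```

Contact, about 7 N. Releasing, then lifting straight up.

{"op": "drive_tool", "data": {"steps": [[[0, 0, -0.3], [0, 0, 0], 95], [[0, 0, -0.3], [0, 0, 0], 75], [[0, 0, -0.3], [0, 0, 0], 50], [[0, 0, -0.3], [0, 0, 0], 20], [[0, 0, -0.3], [0, 0, 0], 0], [[0, 0, -0.3], [0, 0, 0], 0], [[0, 0, -0.3], [0, 0, 0], 0]]}}

```text
time_s: 16.12
position: [0.4906, -0.2858, 0.0606]
ee_rot: [0.999, 0.052, 0.0, -0.0]
wrist_force: [-1.5, 0.2, -0.3]
opening: 0.0853
```

{"op": "drive_tool", "data": {"steps": [[[0, 0, -15], [0, 0, 0], 0], [[0, 0, -40], [0, 0, 0], 0], [[0, 0, -75], [0, 0, 0], 0], [[0, 0, -115], [0, 0, 0], 0], [[0, -15, -140], [0, 0, 0], 0], [[0, -50, -150], [0, 0, 0], 0], [[0, -100, -150], [0, 0, 0], 0], [[0, -150, -150], [0, 0, 0], 0]]}}

```text
time_s: 17.12
position: [0.4749, -0.1355, 0.2117]
ee_rot: [0.999, 0.051, 0.001, -0.0]
wrist_force: [0.8, 0.5, 0.1]
opening: 0.0853
```

```bash
python3 -c "
from h import *
to(.49,-.286,.15,.103)
snap('top','6');snap('side','6')
crop('side','6',400,160,130,100,6);crop('top','6',385,185,90,60,8)"
```

```text
t 17.125 pos [ 0.4749 -0.1355  0.2117] yaw 0.1021 F [0.8 0.5 0.1] open 0.0853 j7 0.508
shift mm [ -0.5 151.3  61.7] turn [-0.0002 -0.0028 -0.0009]
```

View pics/side6_c400_160.png

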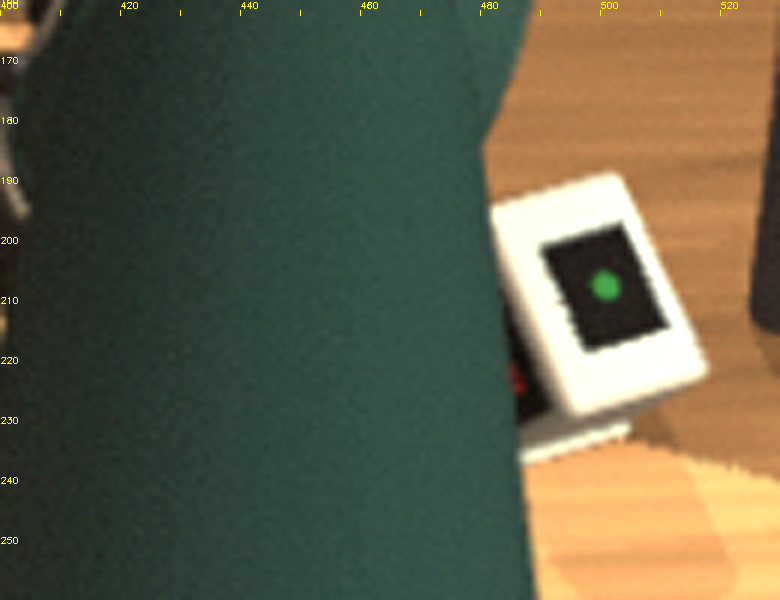

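View pics/top6_c385_185.png

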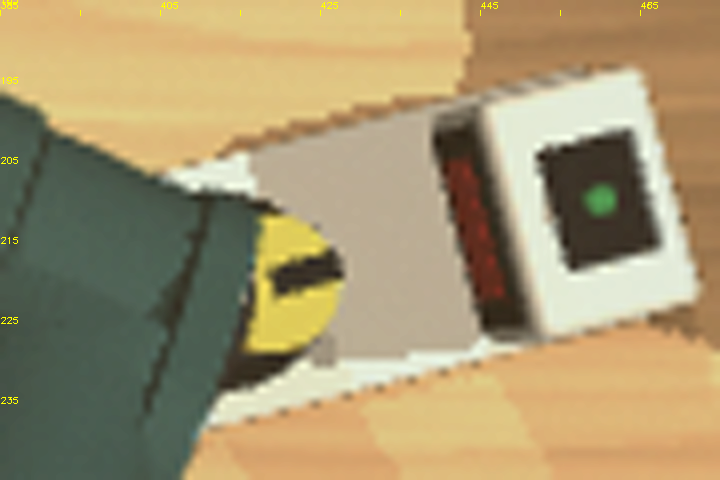

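View pics/top6.png

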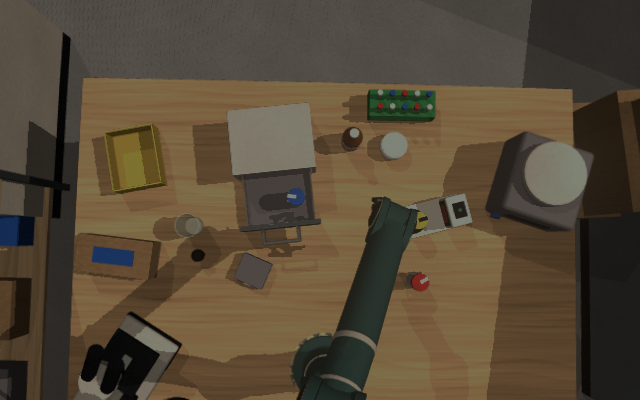

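The jar stands on the pad with its stripe pointing at the window; the arm still hides part of it. Moving farther away for clear views.

{"op": "drive_tool", "data": {"steps": [[[0, -40, 0], [0, 0, 0], 0], [[0, -90, 0], [0, 0, 0], 0], [[0, -140, 0], [0, 0, 0], 0], [[0, -170, 0], [0, 0, 0], 0], [[0, -180, 0], [0, 0, 0], 0], [[0, -180, 0], [0, 0, 0], 0]]}}

```text
time_s: 17.98
position: [0.4552, 0.0472, 0.2122]
ee_rot: [0.998, 0.055, 0.001, -0.002]
wrist_force: [0.7, -1.4, 1.0]
opening: 0.0857
```

```bash
python3 -c "
from h import *
snap('top','7');snap('side','7')
crop('side','7',410,175,110,80,7);crop('top','7',385,185,90,60,8)"
```

```text
(no output)
```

View pics/side7_c410_175.png

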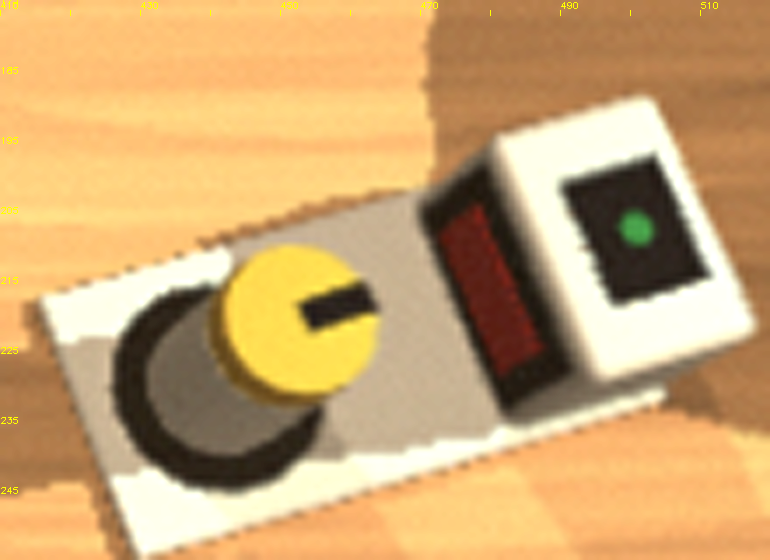

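View pics/top7_c385_185.png

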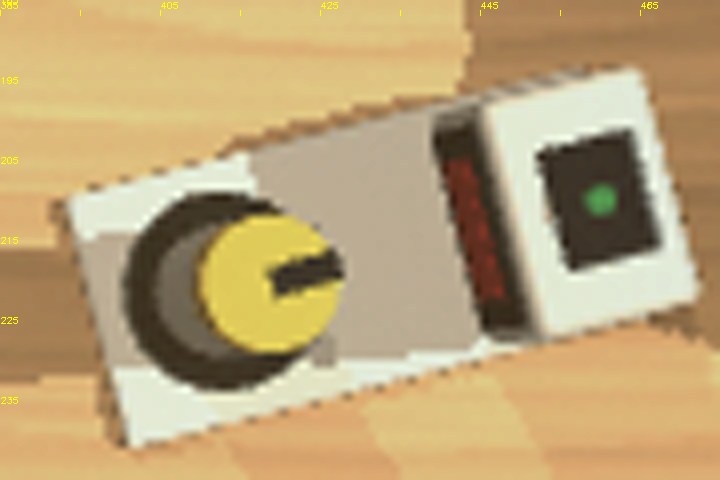

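View pics/side7.png

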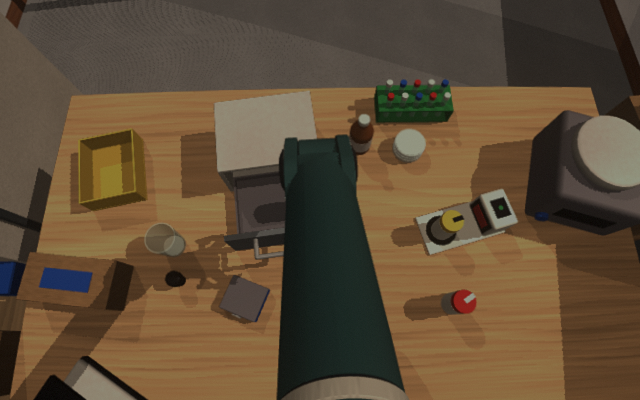

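```bash
python3 -c "
from h import *
for n,u,v,s,ls,c in(('top',385,185,8,[((266,271),(333,250)),((275,298),(342,275))],(270.5,284)),('side',410,175,7,[((298,304),(363,282)),((311,331),(378,308))],(301,320))):
  f=lambda c: pz(n,u+(c[0]+.5)/s-.5,v+(c[1]+.5)/s-.5,.110)
  print(n,f(c),[float(np.arctan2(*(f(q)-f(p))[[1,0]])) for p,q in ls])
"
```

```text
top [ 0.49042099 -0.28385926  0.11      ] [-1.2524750320844726, -1.2262179564443796]
side [ 0.4898366  -0.28601345  0.11      ] [-1.2671547807815158, -1.2645852460036222]
```

The jar is centred on the pad, but the stripe reads about 3° off the scanner axis; refining that measurement.

```bash
cat > fit.py <<'E'
from h import *
from scipy.optimize import least_squares
import sys
def fit(n,tag,c0,y0,z=.110):
    im=cv2.imread(f'pics/{n}{tag}.png').astype(float)[:,:,2]  # red channel
    u0,v0=proj(n,[[*c0,z]])[0]
    us,vs=np.meshgrid(np.arange(int(u0)-14,int(u0)+16),np.arange(int(v0)-14,int(v0)+16))
    k=5; off=(np.arange(k)+.5)/k-.5
    P=np.array([[ [pz(n,u+a,v+b,z)[:2] for a in off for b in off] for u,v in zip(ur,vr)] for ur,vr in zip(us,vs)])
    I=im[vs,us]
    sg=lambda d:1/(1+np.exp(-d/.0008))
    def model(p):
        d=P-p[:2]; c,s=np.cos(p[2]),np.sin(p[2]); r=np.hypot(d[...,0],d[...,1])
        lx=d[...,0]*c+d[...,1]*s; ly=-d[...,0]*s+d[...,1]*c
        st=sg(lx-p[6])*sg(p[3]-abs(ly))
        return (p[4]+(p[5]-p[4])*st).mean(-1), (r<.026).all(-1)
    _,m=model([*c0,y0,.0045,150,20,0])
    f=lambda p:(model(p)[0]-I)[m]
    b=least_squares(f,[*c0,y0,.0045,np.percentile(I[m],80),I[m].min(),0],x_scale=[.003,.003,.1,.002,20,20,.002])
    p=b.x; cov=np.linalg.pinv(b.jac.T@b.jac)*2*b.cost/(m.sum()-7)
    return p, np.sqrt(np.diag(cov))[:4]
    
if __name__=='__main__':
    np.set_printoptions(precision=4,suppress=True)
    for n,c in(('top',(.4904,-.2839)),('side',(.4898,-.286))):
        p,e=fit(n,sys.argv[1],c,-1.27); 
        print(n,'yaw',p[2].round(4),'+-',e[2].round(4),'w',p[3].round(4),'inner',p[6].round(4),'rms ok, lateral',p[:2])
E
python3 fit.py 7
```

```text
Traceback (most recent call last):
  File "fit.py", line 26, in <module>
    p,e=fit(n,sys.argv[1],c,-1.27);
        ~~~^^^^^^^^^^^^^^^^^^^^^^^
  File "fit.py", line 9, in fit
    P=np.array([[ [pz(n,u+a,v+b,z)[:2] for a in off for b in off] for u,v in zip(ur,vr)] for ur,vr in zip(us,vs)])
                   ~~^^^^^^^^^^^^^
  File "h.py", line 7, in pz
    k,d,P=K(n); r=cv2.undistortPoints(np.array([[[u,v]]],float),k,d)[0,0]
          ~^^^
  File "h.py", line 4, in K
    c=camera_info(n); f=200/np.tan(np.radians(c['vertical_fov'])/2)
ValueError: time passes only in moves, steps and waits
```

```bash
sed -i 's/^def K(n):/import functools\n@functools.lru_cache\ndef K(n):/' h.py; python3 fit.py 7
```

```text
top yaw -1.2749 +- 0.0089 w 0.0059 inner 0.2184 rms ok, lateral [ 0.4271 -0.0751]
side yaw -1.2722 +- 0.0036 w 0.0057 inner 0.7498 rms ok, lateral [0.2702 0.4299]
```

```bash
python3 - <<'E'
from h import *
def line(n,pts):  # pts in px, robust line fit in world at z=.008
    W=np.array([pz(n,u,v,.008)[:2] for u,v in pts]); 
    vx,vy,_,_=cv2.fitLine(W.astype(np.float32),cv2.DIST_HUBER,0,1e-4,1e-4).ravel()
    r=(W-W.mean(0))@[-vy,vx]; return np.arctan2(vy,vx),r.std()*1000
for n,tag,A,B,C,D in(('top','0',(402,240),(448,228),(394.,211),(400,238)),('top','7',(402,240),(448,228),(394.,211),(400,238)),('side','0',(432,253),(495,236),(416.5,219),(428.5,252)),('side','7',(432,253),(495,236),(416.5,219),(428.5,252))):
    b=cv2.imread(f'pics/{n}{tag}.png').astype(float)[:,:,0]; b=cv2.GaussianBlur(b,(3,3),.6)
    pts=[]
    for u in range(A[0]+2,B[0]-2):
        v=A[1]+(u-A[0])*(B[1]-A[1])/(B[0]-A[0]); vv=np.arange(int(v)-4,int(v)+6); g=np.maximum(-(np.diff(b[vv,u])),0)
        i=g.argmax(); 
        s=slice(max(i-1,0),i+2); pts.append((u,(g[s]*(vv[:-1][s]+.5)).sum()/g[s].sum()))
    print(n,tag,'long edge',line(n,pts),end=' ')
    pts=[]
    for v in range(C[1]+2,D[1]-2):
        u=C[0]+(v-C[1])*(D[0]-C[0])/(D[1]-C[1]); uu=np.arange(int(u)-4,int(u)+6); g=np.maximum(np.diff(b[v,uu]),0)
        i=g.argmax(); s=slice(max(i-1,0),i+2); pts.append(((g[s]*(uu[:-1][s]+.5)).sum()/g[s].sum(),v))
    a,r=line(n,pts); print('short edge+90:',a+np.pi/2,a-np.pi/2,r)
E
```

```text
top 0 long edge (np.float32(-1.3093823), np.float64(0.3647776924442033)) short edge+90: 1.833496 -1.3080968 0.15652002188278197
top 7 long edge (np.float32(-1.3089923), np.float64(0.41805525196435633)) short edge+90: 1.8396797 -1.301913 0.4665570625571019
side 0 long edge (np.float32(-1.3113225), np.float64(0.34942122430625283)) short edge+90: 1.8381081 -1.3034847 0.2835268134990411
side 7 long edge (np.float32(-1.3103185), np.float64(0.4057811692007428)) short edge+90: 1.8491478 -1.292445 0.5964038584067514
```

The yaw reads −1.273 in both cameras against −1.308 for the scanner: about 2° off, which counts as square, and a regrasp would add more risk than it removes. Last check: the drawer and the rest.

```bash
python3 - <<'E'
from h import *
a=cv2.imread('pics/top0.png').astype(int);b=cv2.imread('pics/top7.png').astype(int)
for nm,(u,v) in dict(red=(420,282),slide=(253,271),beaker=(190,224),eyep=(197,255),bottle=(353,137),dishes=(394,146)).items():
    A=a[v-16:v+16,u-16:u+16].astype(np.float32).mean(2);B=b[v-16:v+16,u-16:u+16].astype(np.float32).mean(2)
    print(nm,abs(A-B).mean().round(1),cv2.phaseCorrelate(A,B)[0])
crop('top','7',160,95,280,200,2)
p=[.726-.315*.993,.182-.315*.119]
e=np.array([-.119,.993]); print('handle ends at stop px',proj('top',[[*(p+s*.055*e),.108] for s in(1,-1)]))
crop('top','7',230,160,110,90,6)
E
```

```text
red 5.2 (-0.011444334745647211, 0.012091577265646691)
slide 4.2 (0.3908792086029642, 0.20359359792452203)
beaker 7.7 (-0.06762905013120246, 0.22872705089645962)
eyep 12.4 (-0.1404986135800641, 0.04097260347644571)
bottle 4.8 (0.030977708656157787, -0.015032929829185804)
dishes 6.6 (0.0027502132072498853, 0.010548387929892655)
handle ends at stop px [[264.71373574 244.06345379]
 [299.63424938 240.48913633]]
```

View pics/top7_c160_95.png

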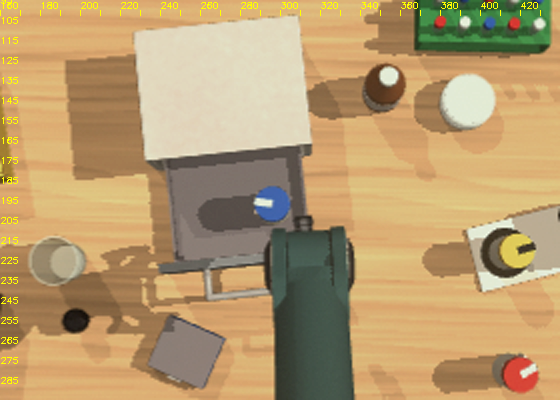

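View pics/top7_c230_160.png

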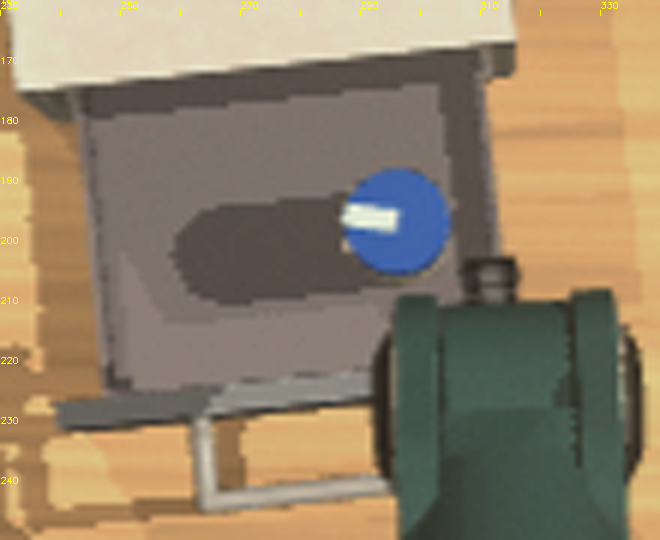

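```bash
python3 - <<'E'
from h import *
for p,q in (((258.6,195.0),(263.8,244.6)),((259.6,193.4),(264.4,243.0))):
    d=pz('top',*q,.107)-pz('top',*p,.107); print(d,np.linalg.norm(d))
E
```

```text
[-0.15578072 -0.02022327  0.        ] 0.15708791537074276
[-0.15586944 -0.01895829  0.        ] 0.1570181535514489
```

```bash
python3 -c "
from plant import *
print(job_done())"
```

```text
the job is handed in; nothing more can be done
None
```

I pulled the drawer out to its stop, moved the yellow-lidded jar onto the scanner's pad with its code facing the red window, and handed the job in at about 18 s of the 59 s allowed.

- **Drawer:** It moved 157 mm and then stopped advancing while the force rose to about 11 N. The last pictures show the same 157 mm, so it has not slid back.
- **Yellow jar position:** It stands upright, within about 2 mm of the pad's centre in both cameras. It was set down with about 7 N of contact force.
- **Yellow jar turn:** The lid stripe reads −1.273 rad in both cameras, against about −1.308 rad for the scanner. That leaves the code about 2° off square. I judged this close enough and did not grip the jar again to correct it.
- **Blue jar:** It is still standing in the drawer, at the same place in the pictures.
- **Other things on the bench:** They show no shift in the top view beyond about 0.4 px. That largest reading was the slide box, where the arm's shadow had changed.
- **Gripper:** It ended open and touching nothing.

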